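# Seat the desiccant drawer and crack the dry box's sealed lid

### The job

The clear-walled dry box stands with its desiccant drawer pulled part-way out. First push the drawer fully home until it seats at its detent, while the lid is still shut; then take the lid by its steel handle, break it free from its sticky seal and finish holding it slightly open by the handle, front edge about 3 cm up, never letting it swing wider than 6 cm. Do not let go: the program ends while the gripper is still holding the lid. Leave the vial and the beaker that stand beside the box, and the roll of tape, where they are.

Things in the scene. Friction and masses are not known exactly. Their poses are not given: they have to be found in the camera images.
- dry_box: fixed laboratory dry box, 220 x 200 x 164 mm high with the lid (handle above that). Origin: underside centre, z up, its front (drawer side) faces its own -x. A low white plinth, x -120 to +100 mm, top at z 62 mm, houses the drawer; on it, set back, stands the clear chamber, x -60 to +100 mm, y -90 to +90 mm, closed by a flat white hinged lid at z 154 to 164 mm
- drawer (a joint): travel of the desiccant drawer in m: 0 = home, grows as it comes out towards the box's -x, at most 0.085. Slides with 1 to 2 N of friction plus some drag; over the last 5 mm or so a detent draws it in, up to about 5 N, and holds it. Seated below 0.003
- drawer_face (a point): centre of the drawer's flat outer front face, which is 184 mm wide (along the box's y) and 46 mm high (23 mm above and below this point), 34 mm above the worktop; it looks to the box's -x. When home it stands 133 mm in front of the box's origin, 73 mm in front of the chamber wall, and nothing in the plinth below or beside it is higher than 62 mm
- lid (a joint): angle of the lid in rad: 0 = shut, grows as the front edge rises. The front edge is 172 mm from the hinge, so 0.175 rad is 30 mm. The sticky seal holds it shut: it does not stir until lifted with roughly 14 to 20 N at the handle; then the seal's pull falls away, to about half after 6 mm of the front edge's rise and to nothing by 13 mm; after that only the lid's own weight (1.5 to 2.5 N at the handle) remains, and the lid falls shut if let go. A stay stops it at 0.45
- lid_hinge (a point): middle of the lid's hinge line, at the lid's far (+x) edge, level with the underside of the lid plate; the hinge line runs along the box's y
- lid_bar (a point): centre of the lid handle's grip bar: a round steel bar 12 mm in diameter along the box's y, 60 mm of it clear between its two posts, its centre 36 mm above the lid's top face; 135 mm in front of the hinge line and 46 mm above it when shut
- vial: bystander: small vial with a cap, 27 mm wide, 56 mm high, standing beside the dry box; origin underside centre
- beaker: bystander: clear beaker, 65 mm wide, 80 mm high, standing beside the dry box; origin underside centre
- tape_roll: bystander: small roll of tape lying flat, 52 mm wide, 19 mm high; origin underside centre

How it is judged:
By the outcome, as a careful person would: the job done as asked, in the order asked, and still so for the second after the job is handed in, while the arm keeps its last pose, push and grip.
It also fails if it takes over 48 s, if anything falls off the work surface, if the arm or the gripper's body presses on something with over 40 N, if the wrist force passes 120 N, or if a joint passes its speed limit or range.

### The arm

A 7-joint arm with a two-finger parallel gripper is mounted at the origin on a cart in front of the work surface, level with it; the furniture and walls round the work are solid. World frame = base frame: x ahead of the robot, y to its left, z up, the work surface at z = 0. Lengths are in m, angles in rad, forces in N, time in s.
With the tool pointing down it reaches from about 0.425 to 0.925 m from the base axis. Payload 6.8 kg.
Tool frame: the origin (TCP) lies on the centre line of the jaws, within the pads' length; the fingertips stand bot.tip_reach ahead of it and the grasp point (between the pads) lies 3 mm ahead of it (bot.tip_reach is the distance from the TCP to the fingertips, in m); z points along the fingers, y is the line along which they close (so a half turn about z gives the same grasp; the last joint's range is limited). The gripper opens to 85 mm and grips with 20 to 120 N. Pads are 22 mm wide; open, the fingers measure 114 mm over their backs; the gripper's body (76 mm by 85 mm) begins 54 mm behind the grasp point. The pads swing forward as they close: fully open they stand 13 mm farther back than shut.
Start: joints at [1.123, 0.477, 0.022, 1.555, -0.011, 1.109, -0.083], TCP at [0.225, -0.636, 0.229] pointing down, gripper open.
Joint ranges: [-2.96, 2.96], [-0.34, 2.1], [-1.41, 1.46], [0.24, 2.44], [-1.37, 4.51], [0.17, 1.92], [-2.96, 2.96]. Speed limits (rad/s): [2.39, 2.39, 3.14, 3.14, 3.14, 3.14, 3.14].

### API

Orientations are given as a unit quaternion [w, x, y, z].
In Python, from station import bot gives the robot as it stands.
- The arm moves only by the tool jog_arm, never from a script. Its argument "deltas" is a list of rows, each a list of 7 numbers: the shift along the world's x, y, z in m, then the turn, a rotation vector about the world's x, y, z in rad, then the opening, from 0 (shut) to 1 (fully open). In form: [[x, y, z, rx, ry, rz, grip], ...]. A call has 1 to 10 rows; each row shifts and turns the commanded pose from where the row before left it; what a row does not reach is not made up. A row lasts 1/10 s, in which the tool goes at most 50 mm and 8.59 degrees, less where a joint would pass 70% of its speed; a pose out of reach is approached as far as the arm can. A call with a gripper value outside its range is refused whole. The fingers move at their own pace and stop on an object; "newtons" is the grip in N (left out, the last holds). Time passes only in rows, so rows that do not move let the fingers close. It gives the time, the measured TCP pose, the force, the opening and the grip force at its end, in the units of the state.
- bot.get_obs(): the state, without advancing time (a new reading comes with each control period).
- bot.read_camera(name): name is "scene" or "side" or "wrist"; returns a dict with "img" (480x640x3 uint8, red, green, blue), "K" (3x3 intrinsics, pixels), "eye" and "attitude" of the camera in the world. Camera axes: x right, y down, z forward; pixel columns grow to the right and rows downward; lengths in m; the calibration is good to about 2 mm. A picture is of the moment at which its call begins. There is no depth.
- bot.hand_in(): hands the job in; it is judged then, once.
The state is a dict: "t": time; "q": joint angles; "joint_vel": joint speeds; "joint_torque": joint torques, N m; "eef_pos": TCP position; "tool_rot": TCP orientation; "contact_force": force on the tool from outside, world axes, zero at the start; "torque": the same for the moment, N m; "gripper_width": opening from 0.0 (shut) to 1.0 (fully open); "grasp_force": force on a finger pad.
Only numpy, scipy, OpenCV 4.12 (cv2) and the standard library are available. Lean on these libraries where they do the work, as an engineer would, in place of code of your own. Each camera call takes 0.05 s, during which the arm holds its last target. There are 200 camera calls.

## Working session

There is one attempt and no reset: what is moved stays moved. The work goes in short steps, Python scripts to look and compute and a tool call to move; the robot and the scene stay as the last step left them, time stands still between calls to the robot, and variables do not carry over. Pictures are saved under pics/ and viewed, at most 10 in all, crops included, and the job is handed in when it is done.

Besides the shell and the picture viewer there is one more tool, called as name(argument=value, ...), one argument or row to a line, values as JSON. jog_arm: Moves the arm, as the interface text tells. Its arguments: {"type":"object","properties":{"deltas":{"type":"array"},"newtons":{"type":"number"}},"required":["deltas"]}

```bash
mkdir -p pics
python3 - <<'E'
from station import bot
import cv2,numpy as np
o=bot.get_obs();print(o['t'],o['eef_pos'],o['tool_rot'],bot.tip_reach,o['contact_force'])
for n in('scene','side'):
    c=bot.read_camera(n);cv2.imwrite(f'pics/{n}0.png',c['img'][:,:,::-1]);print(n,c['K'],c['eye'],c['attitude'])
E
```

```text
0.0 [ 0.22475998 -0.63586742  0.22794758] [-8.58717538e-04  9.85600791e-01  1.69086645e-01 -2.21609633e-04] 0.022 [-0.66286868  0.42044844 -0.26390219]
scene [[528.34094873   0.         318.29387942]
 [  0.         528.34094873 245.40246814]
 [  0.           0.           1.        ]] [0.10606792 0.86542829 0.61107318] [ 0.15333409 -0.23491219  0.81741379 -0.50312982]
side [[521.22027417   0.         318.68320079]
 [  0.         521.22027417 235.48710355]
 [  0.           0.           1.        ]] [ 0.47395137 -0.81789047  0.91011981] [-0.42602625  0.90216635 -0.06208842  0.02724946]
```

```bash
ls; ls pics
```

```text
pics
scene0.png
side0.png
```

View pics/scene0.png

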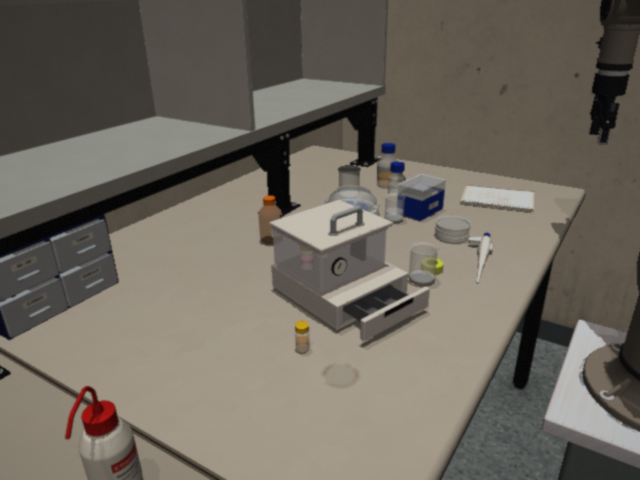

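View pics/side0.png

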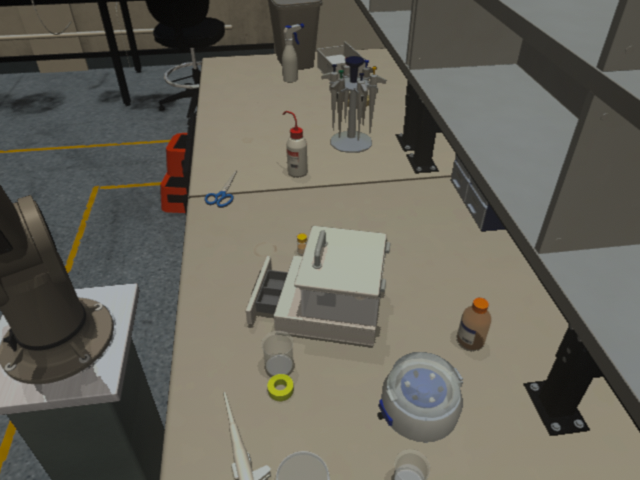

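The side view shows the box: white lid quad about (310,228), (386,232), (380,296), (296,289), handle bar (320,247). The drawer face runs (265,260) to (250,322), with the beaker at (278,360), tape at (280,387) and vial at (302,243). I'll enlarge both views for exact corners.

```bash
cat > h.py <<'E'
import numpy as np,cv2
from scipy.spatial.transform import Rotation as R
def ray(c,u,v):
    d=np.linalg.inv(c['K'])@[u,v,1.]; w,x,y,z=c['attitude']
    return np.array(c['eye']),R.from_quat([x,y,z,w]).apply(d)
def plane(c,u,v,h):
    e,d=ray(c,u,v); return e+d*(h-e[2])/d[2]
def two(c1,p1,c2,p2):
    e1,d1=ray(c1,*p1);e2,d2=ray(c2,*p2)
    s=np.linalg.lstsq(np.c_[d1,-d2],e2-e1,rcond=None)[0]
    a,b=e1+s[0]*d1,e2+s[1]*d2
    return (a+b)/2,np.linalg.norm(a-b)
def proj(c,P):
    w,x,y,z=c['attitude'];p=c['K']@R.from_quat([x,y,z,w]).inv().apply(np.array(P)-c['eye']);return p[:2]/p[2]
E
python3 - <<'E'
from station import bot
import cv2
from h import *
for n,(x0,y0) in dict(scene=(260,190),side=(240,215)).items():
    c=bot.read_camera(n);k=c['img'][y0:y0+150,x0:x0+200,::-1]
    k=cv2.resize(k,None,fx=4,fy=4,interpolation=cv2.INTER_CUBIC);cv2.imwrite(f'pics/{n}1.png',k)
s=bot.read_camera('side')
for p in [(310,228),(386,232),(380,296),(296,289)]:print(plane(s,*p,.164))
E
```

```text
[0.57772466 0.1101528  0.164     ]
[0.74672712 0.0715985  0.164     ]
[ 0.68816224 -0.12241974  0.164     ]
[ 0.52598009 -0.08016189  0.164     ]
```

View pics/scene1.png

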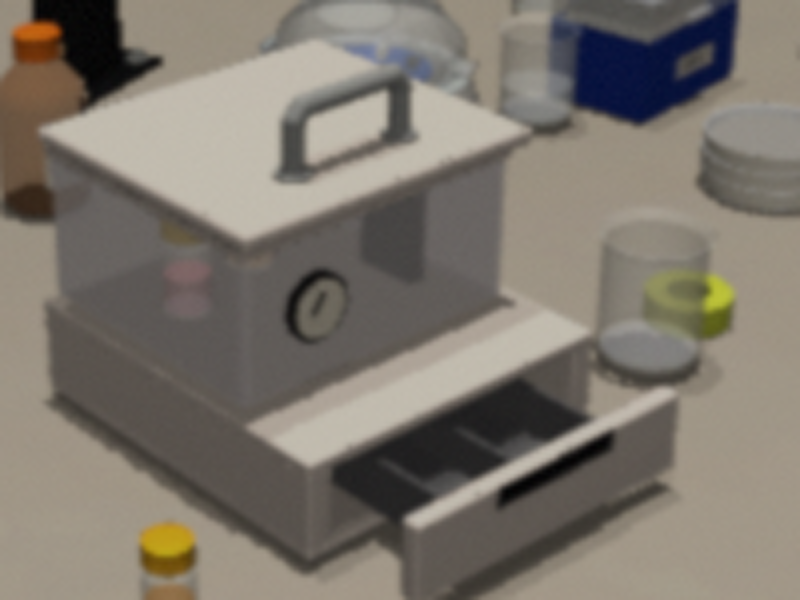

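View pics/side1.png

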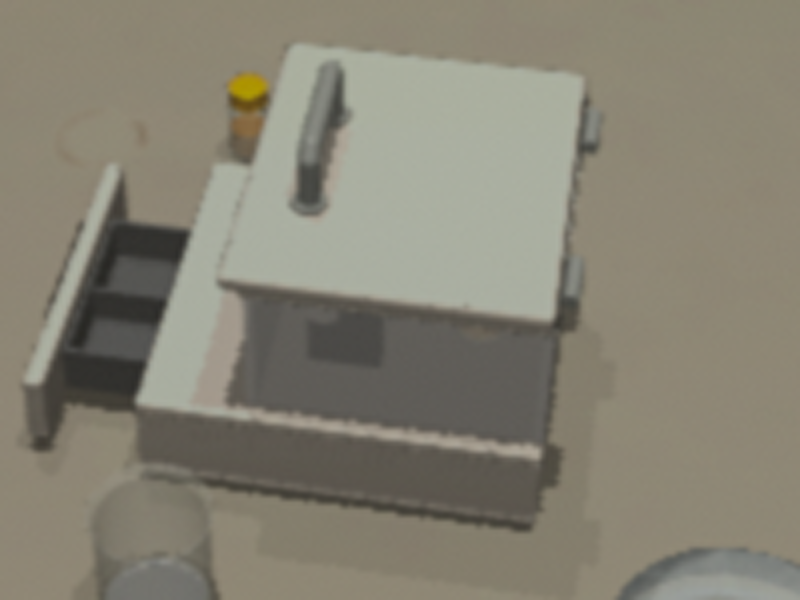

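Run:
```python
from station import bot
from h import *
S=bot.read_camera('scene');D=bot.read_camera('side')
f=lambda p,o:(o[0]+(p[0]+.5)/4-.5,o[1]+(p[1]+.5)/4-.5)
a=lambda p:f(p,(260,190));b=lambda p:f(p,(240,215))
prs=dict(FL=((245,240),(290,45)),FR=((530,130),(222,282)),BL=((42,132),(584,76)),BR=((318,42),(556,324)),
 barL=((292,108),(331,68)),barR=((402,80),(309,162)),drL=((408,522),(108,168)),drR=((676,395),(27,382)),plL=((305,465),(215,167)),plR=((592,332),(140,405)))
P={}
for k,(p,q) in prs.items():
    x,e=two(S,a(p),D,b(q));P[k]=x;print(k,x.round(4),'gap',round(e,4))
d=(P['FL']+P['BL']-P['FR']-P['BR'])[:2];print('yaw',np.arctan2(-d[0],d[1]))
d=(P['BL']+P['BR']-P['FL']-P['FR'])[:2];yaw=np.arctan2(d[1],d[0]);print('yaw2',yaw)
for k in('drL','plL'):
    d=(P[k]-P[k[:2]+'R']);print(k,np.arctan2(-d[0],d[1]),np.linalg.norm(d))
for k in('FL','FR','BL','BR'):print(k,plane(S,*a(prs[k][0]),.164)[:2].round(4),plane(D,*b(prs[k][1]),.164)[:2].round(4))
c=sum(P[k] for k in('FL','FR','BL','BR'))/4
print('lid centre',c)
# vial, beaker bases
print('beaker base',plane(S,*a((648,355)),.0),'tape',plane(D,280,387,.015),'vial top',plane(D,*b((248,85)),.056),plane(S,*a((168,535)),.056))
```

```text
FL [0.5838 0.1211 0.1607] gap 0.0006
FR [ 0.5253 -0.0646  0.1594] gap 0.0008
BL [0.7443 0.0688 0.1604] gap 0.0032
BR [ 0.6858 -0.1173  0.1589] gap 0.0028
barL [0.5987 0.0518 0.1984] gap 0.0017
barR [ 0.5765 -0.0179  0.1935] gap 0.0005
drL [0.4758 0.1496 0.0555] gap 0.0054
drR [ 0.4183 -0.0213  0.0541] gap 0.0009
plL [0.5396 0.1373 0.0586] gap 0.0026
plR [ 0.4782 -0.0512  0.0588] gap 0.002
yaw -0.3047529416865494
yaw2 -0.3160762226976334
drL -0.32475511183044925 0.18034921224640652
plL -0.3146120374977536 0.1981947169130352
FL [0.5799 0.1267] [0.5835 0.1173]
FR [ 0.5205 -0.055 ] [ 0.5253 -0.069 ]
BL [0.7366 0.0765] [0.7445 0.066 ]
BR [ 0.6773 -0.1052] [ 0.6857 -0.121 ]
lid centre [0.63478913 0.00200177 0.15984578]
beaker base [ 0.47843398 -0.14051054  0.        ] tape [ 0.47678285 -0.20104649  0.015     ] vial top [0.56739464 0.21524925 0.056     ] [0.56656073 0.21564945 0.056     ]
```

Everything is consistent with the given sizes. Yaw is about -0.313, the bar is at (0.589, 0.017, 0.200), the box origin is at (0.623, 0.006), and the drawer is about 52 mm out. Next I move to in front of the drawer.

jog_arm(
  deltas=[
    [0.0215,0.0335,0,0,0,0.092,0],
    [0.0215,0.0335,0,0,0,0.092,0],
    [0.0215,0.0335,0,0,0,0.092,0],
    [0.0215,0.0335,0,0,0,0.092,0],
    [0.0215,0.0335,0,0,0,0.092,0],
    [0.0215,0.0335,0,0,0,0.092,0],
    [0.0215,0.0335,0,0,0,0.092,0],
    [0.0215,0.0335,0,0,0,0.092,0],
    [0.0215,0.0335,0,0,0,0.092,0],
    [0.0215,0.0335,0,0,0,0.092,0],
  ],
)

```text
t: 1.35
eef_pos: [0.4406, -0.3001, 0.2292]
tool_rot: [0.0, 0.807, 0.591, 0.0]
contact_force: [0.9, -0.3, -0.5]
gripper_width: -0.001
grasp_force: 0.0
```

jog_arm(
  deltas=[
    [-0.002,0.037,0,0,0,0,0],
    [-0.002,0.037,0,0,0,0,0],
    [-0.002,0.037,0,0,0,0,0],
    [-0.002,0.037,0,0,0,0,0],
    [-0.002,0.037,0,0,0,0,0],
    [-0.002,0.037,0,0,0,0,0],
    [-0.002,0.037,0,0,0,0,0],
    [-0.002,0.037,0,0,0,0,0],
    [-0.002,0.037,0,0,0,0,0],
    [-0.002,0.037,0,0,0,0,0],
  ],
)

```text
t: 2.35
eef_pos: [0.4198, 0.0699, 0.2292]
tool_rot: [0.0, 0.808, 0.589, 0.0]
contact_force: [0.5, -0.6, 0.5]
gripper_width: 0.002
grasp_force: 0.0
```

jog_arm(
  deltas=[
    [0,0,-0.025,0,0,0,0],
    [0,0,-0.025,0,0,0,0],
    [0,0,-0.025,0,0,0,0],
    [0,0,-0.025,0,0,0,0],
    [0,0,-0.025,0,0,0,0],
    [0,0,-0.025,0,0,0,0],
    [0,0,-0.015,0,0,0,0],
    [0,0,-0.01,0,0,0,0],
    [0,0,-0.009,0,0,0,0],
    [0,0,0,0,0,0,0],
  ],
)

```text
t: 3.35
eef_pos: [0.4197, 0.0685, 0.0444]
tool_rot: [-0.0, 0.808, 0.589, -0.0]
contact_force: [-0.4, 0.7, -1.1]
gripper_width: -0.002
grasp_force: 0.0
```

Run:
```python
from station import bot
import cv2
o=bot.get_obs();print(o['eef_pos'],o['q'])
ims=[cv2.resize(bot.read_camera(n)['img'][y:y+150,x:x+100,::-1],None,fx=4,fy=4,interpolation=2) for n,x,y in(('scene',340,190),('side',235,200))]
cv2.imwrite('pics/pre.png',cv2.hconcat(ims))
```

```text
[0.41973093 0.06853109 0.04438317] [ 0.13008705  0.42112502 -0.51258676  2.24813177  0.38906387  0.55638714
 -0.99049543]
```

View pics/pre.png

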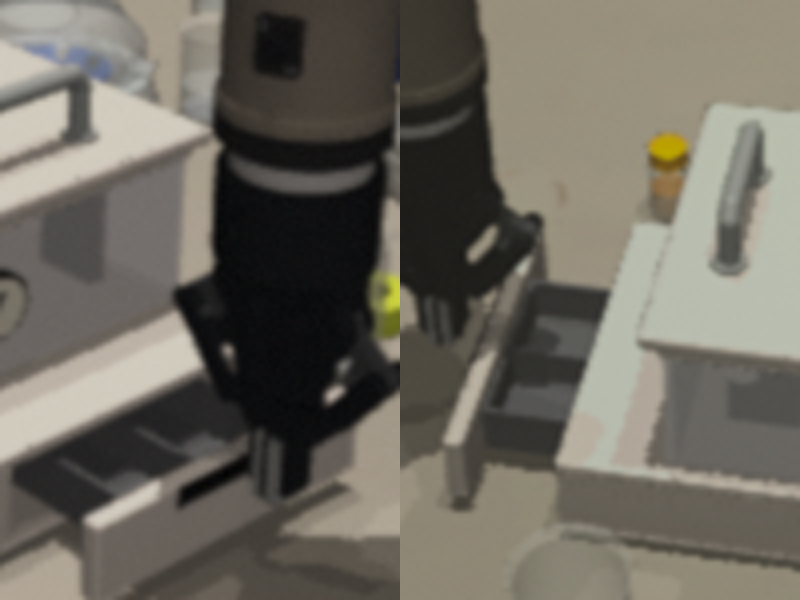

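Fingers are in front of the drawer face at about its middle: in the crop, tip (270,490) in scene and (440,335) in side. I raise them 8 mm for knuckle clearance over the plinth and push along the box's +x.

jog_arm(
  deltas=[
    [0,0,0.008,0,0,0,0],
    [0.0067,-0.0021,0,0,0,0,0],
    [0.0067,-0.0021,0,0,0,0,0],
    [0.0067,-0.0021,0,0,0,0,0],
    [0.0067,-0.0021,0,0,0,0,0],
  ],
)

```text
t: 3.95
eef_pos: [0.4468, 0.0599, 0.0528]
tool_rot: [-0.0, 0.808, 0.589, -0.0]
contact_force: [-3.3, 1.3, 2.0]
gripper_width: 0.0
grasp_force: 1.6
```

jog_arm(
  deltas=[
    [0.0048,-0.0015,0,0,0,0,0],
    [0.0048,-0.0015,0,0,0,0,0],
    [0.0048,-0.0015,0,0,0,0,0],
    [0.0048,-0.0015,0,0,0,0,0],
    [0.0048,-0.0015,0,0,0,0,0],
  ],
)

```text
t: 4.45
eef_pos: [0.4708, 0.0523, 0.0527]
tool_rot: [-0.0, 0.808, 0.589, -0.0]
contact_force: [-4.3, -0.6, 1.7]
gripper_width: -0.001
grasp_force: 1.4
```

jog_arm(
  deltas=[
    [0.0019,-0.0006,0,0,0,0,0],
    [0.0019,-0.0006,0,0,0,0,0],
    [0.0019,-0.0006,0,0,0,0,0],
    [0.0019,-0.0006,0,0,0,0,0],
  ],
)

```text
t: 4.85
eef_pos: [0.4782, 0.05, 0.0528]
tool_rot: [-0.0, 0.808, 0.589, -0.0]
contact_force: [-2.0, -0.9, -0.2]
gripper_width: -0.001
grasp_force: 1.1
```

jog_arm(
  deltas=[
    [0.0015,-0.0005,0,0,0,0,0],
    [0.0015,-0.0005,0,0,0,0,0],
  ],
)

```text
t: 5.05
eef_pos: [0.4817, 0.0493, 0.0529]
tool_rot: [0.0, 0.808, 0.589, 0.0]
contact_force: [-0.7, 0.8, -1.3]
gripper_width: -0.001
grasp_force: 0.5
```

jog_arm(
  deltas=[
    [0.0015,-0.0005,0,0,0,0,0],
    [0.0015,-0.0005,0,0,0,0,0],
    [0,0,0,0,0,0,0],
  ],
)

```text
t: 5.35
eef_pos: [0.4854, 0.0485, 0.0532]
tool_rot: [0.0, 0.808, 0.589, 0.001]
contact_force: [-0.0, 1.3, -1.0]
gripper_width: -0.001
grasp_force: 0.0
```

jog_arm(
  deltas=[
    [0.0015,-0.0005,0,0,0,0,0],
    [0.0015,-0.0005,0,0,0,0,0],
    [0,0,0,0,0,0,0],
  ],
)

```text
t: 5.65
eef_pos: [0.4876, 0.0473, 0.0529]
tool_rot: [-0.0, 0.808, 0.589, 0.0]
contact_force: [-0.1, -0.0, -0.2]
gripper_width: -0.003
grasp_force: 0.0
```

jog_arm(
  deltas=[
    [0.0015,-0.0005,0,0,0,0,0],
    [0.0015,-0.0005,0,0,0,0,0],
    [0,0,0,0,0,0,0],
  ],
)

```text
t: 5.95
eef_pos: [0.4879, 0.047, 0.0526]
tool_rot: [-0.001, 0.808, 0.589, -0.002]
contact_force: [-7.9, 3.7, 6.7]
gripper_width: -0.001
grasp_force: 4.1
```

Run:
```python
from station import bot
import cv2
o=bot.get_obs();print(o['eef_pos'],o['contact_force'])
ims=[cv2.resize(bot.read_camera(n)['img'][y:y+150,x:x+100,::-1],None,fx=4,fy=4,interpolation=2) for n,x,y in(('scene',320,190),('side',245,200))]
cv2.imwrite('pics/home.png',cv2.hconcat(ims))
```

```text
[0.48792641 0.04704867 0.05257137] [-7.86711979  3.73954567  6.70046359]
```

View pics/home.png

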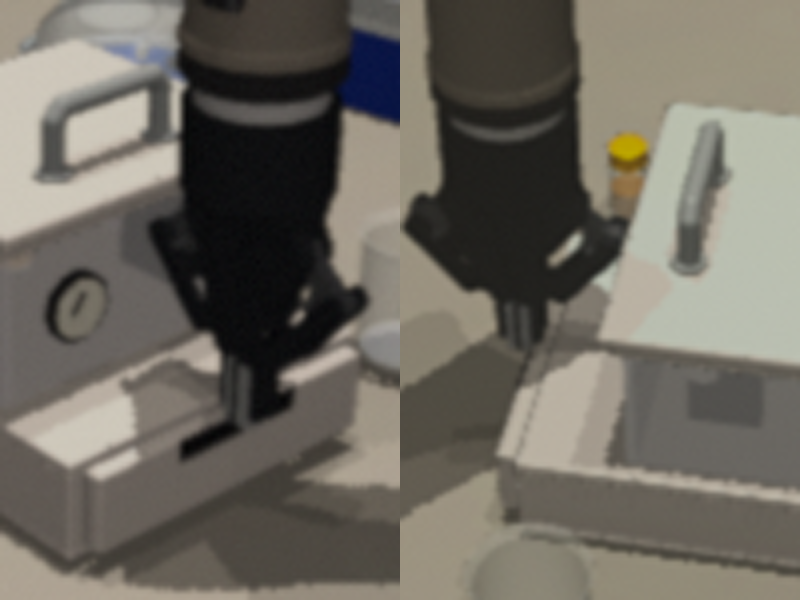

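jog_arm(
  deltas=[
    [0.0015,-0.0005,0,0,0,0,0],
    [0,0,0,0,0,0,0],
    [-0.015,0.005,0,0,0,0,0],
    [-0.015,0.005,0,0,0,0,0],
    [0,0,0.035,0,0,0,0],
    [0,0,0.045,0,0,0,0.2],
    [0,0,0.045,0,0,0,0.4],
    [0,0,0.045,0,0,0,0.4],
    [0,0,0.04,0,0,0,0.4],
    [0,0,0,0,0,0,0.4],
  ],
)

```text
t: 7.05
eef_pos: [0.4653, 0.0566, 0.2685]
tool_rot: [0.003, 0.808, 0.589, 0.004]
contact_force: [1.5, 0.7, -0.2]
gripper_width: 0.401
grasp_force: 0.0
```

Run:
```python
from station import bot
import cv2
o=bot.get_obs();print(o['eef_pos'],o['contact_force'])
ims=[cv2.resize(bot.read_camera(n)['img'][y:y+150,x:x+100,::-1],None,fx=4,fy=4,interpolation=2) for n,x,y in(('scene',335,200),('side',255,215))]
cv2.imwrite('pics/home2.png',cv2.hconcat(ims))
```

```text
[0.46526154 0.05661792 0.26850781] [ 1.45325681  0.7421513  -0.23774168]
```

View pics/home2.png

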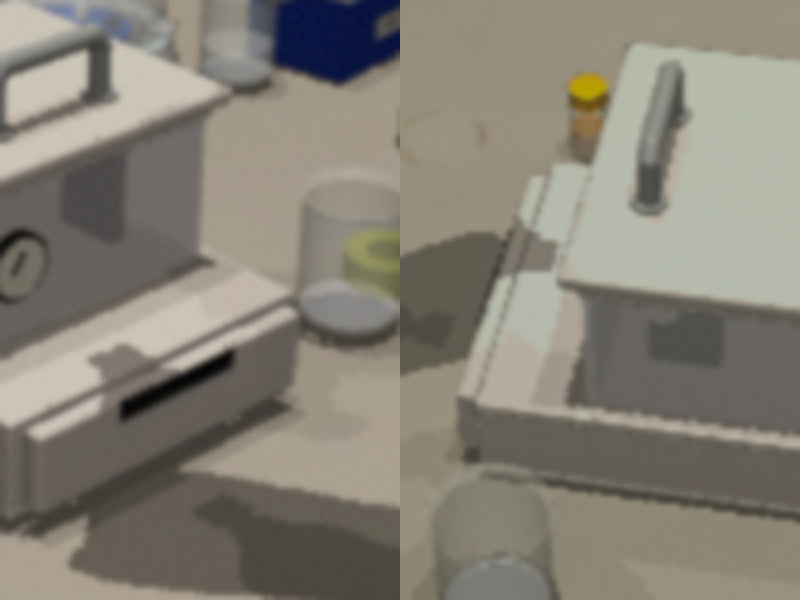

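The drawer is shut flush: in the crop, the face hugs the plinth front from (30,430) to (295,315). Next I go over the handle.

jog_arm(
  deltas=[
    [0.025,-0.008,0,0,0,0,0.4],
    [0.025,-0.008,0,0,0,0,0.4],
    [0.025,-0.008,0,0,0,0,0.4],
    [0.025,-0.008,0,0,0,0,0.4],
    [0.024,-0.0075,0,0,0,0,0.4],
    [0,0,0,0,0,0,0.4],
  ],
)

```text
t: 7.75
eef_pos: [0.5873, 0.0145, 0.2602]
tool_rot: [-0.001, 0.809, 0.588, -0.001]
contact_force: [-0.4, -0.1, 0.4]
gripper_width: 0.4
grasp_force: 0.0
```

Run:
```python
from station import bot
import cv2
from h import *
o=bot.get_obs();print(o['eef_pos'])
ims=[]
for n,x,y in(('scene',290,150),('side',270,180)):
    c=bot.read_camera(n);im=c['img'][:,:,::-1].copy()
    for P in([.589,.017,.2],o['eef_pos']):
        u=proj(c,P);cv2.circle(im,tuple(int(round(k)) for k in u),1,(0,0,255),-1)
    ims.append(cv2.resize(im[y:y+120,x:x+100],None,fx=4,fy=4,interpolation=2))
cv2.imwrite('pics/over.png',cv2.hconcat(ims))
```

```text
[0.58732337 0.01450239 0.26015336]
```

View pics/over.png

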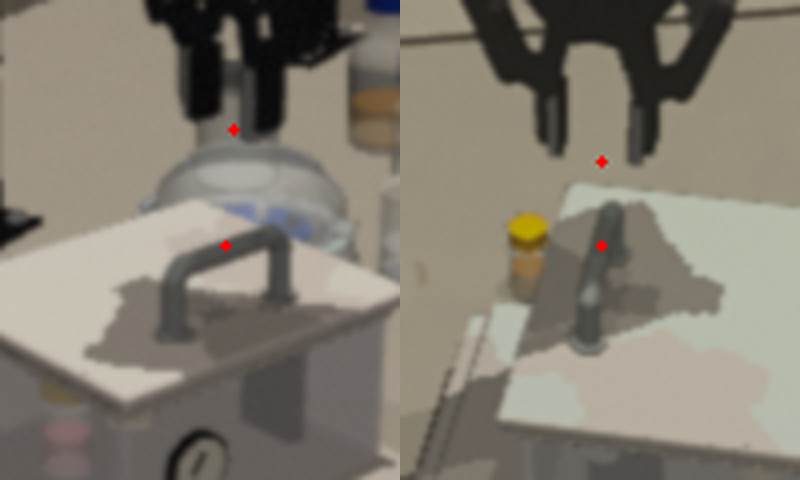

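The pads straddle the bar. The fingertips at (233,129) in scene and (196,159) in side appear about 10 mm higher than tip_reach says. I go to TCP z of about 0.194, which is clear of the lid either way.

jog_arm(
  deltas=[
    [0.001,0.002,-0.015,0,0,0,0.4],
    [0,0,-0.02,0,0,0,0.4],
    [0,0,-0.015,0,0,0,0.4],
    [0,0,-0.01,0,0,0,0.4],
    [0,0,-0.006,0,0,0,0.4],
    [0,0,0,0,0,0,0.4],
  ],
)

```text
t: 8.45
eef_pos: [0.5864, 0.0183, 0.1961]
tool_rot: [-0.0, 0.808, 0.589, -0.001]
contact_force: [-0.4, 0.1, -0.3]
gripper_width: 0.398
grasp_force: 0.0
```

Run:
```python
from station import bot
import cv2
from h import *
o=bot.get_obs();print(o['eef_pos'],o['contact_force'])
ims=[]
for n,x,y in(('scene',290,150),('side',270,180)):
    c=bot.read_camera(n);im=c['img'][:,:,::-1].copy()
    ims.append(cv2.resize(im[y:y+120,x:x+100],None,fx=4,fy=4,interpolation=2))
cv2.imwrite('pics/down.png',cv2.hconcat(ims))
```

```text
[0.58636017 0.01831043 0.19609397] [-0.43829741  0.09780135 -0.2779476 ]
```

View pics/down.png

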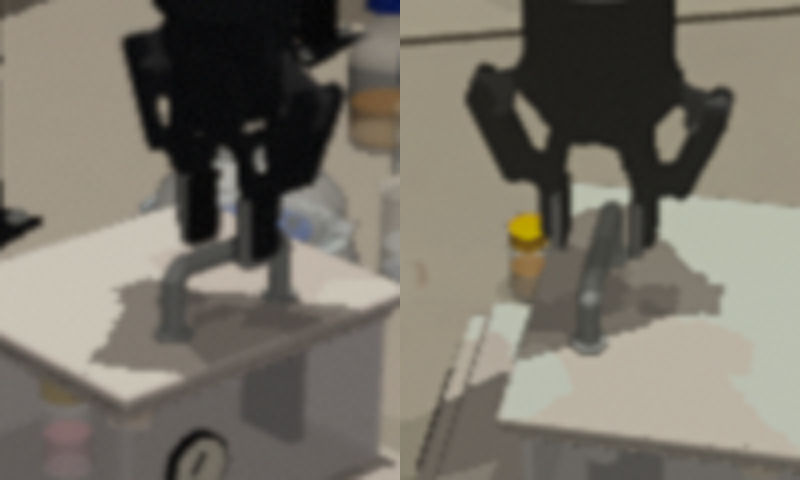

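In the picture the tips are level with the bar: mid (230,251) in scene, and (600,250) in side with the bar midway between. They need to go about 11 mm lower before closing, so I watch the force.

jog_arm(
  deltas=[
    [0,0,-0.004,0,0,0,0.4],
    [0,0,-0.004,0,0,0,0.4],
    [0,0,-0.003,0,0,0,0.4],
    [0,0,0,0,0,0,0.4],
  ],
)

```text
t: 8.95
eef_pos: [0.5866, 0.0182, 0.1854]
tool_rot: [-0.0, 0.808, 0.589, -0.0]
contact_force: [0.1, -0.7, 0.1]
gripper_width: 0.399
grasp_force: 0.0
```

jog_arm(
  deltas=[
    [0,0,0,0,0,0,0.25],
    [0,0,0,0,0,0,0.2],
    [0,0,0,0,0,0,0.15],
    [0,0,0,0,0,0,0.1],
    [0,0,0,0,0,0,0.05],
    [0,0,0,0,0,0,0],
  ],
  newtons=60,
)

```text
t: 9.55
eef_pos: [0.588, 0.018, 0.1864]
tool_rot: [0.001, 0.808, 0.589, 0.001]
contact_force: [4.8, -2.3, -0.9]
gripper_width: 0.115
grasp_force: 58.6
```

Run:
```python
from station import bot
import cv2
from h import *
o=bot.get_obs();print(o['eef_pos'],o['gripper_width'])
C={};T={}
for n,x,y in(('scene',320,160),('side',300,200)):
    c=C[n]=bot.read_camera(n);g=c['img'].max(2)
    cv2.imwrite(f'pics/g_{n}.png',c['img'][:,:,::-1])
    print(n);print(g[y+25:y+75:2,x:x+50:2] if n=='scene' else g[y+10:y+60:2,x:x+50:2])
    for z in(.170,.178,.186,.194,.2):print(z,proj(c,[.588,.018,z]).round(1))
```

```text
[0.58798883 0.01798244 0.18641003] 0.11540053240535764
scene
[[158 158 157 134  31  13  31  26  13  12  12  13  14  14  14  12  12  12
   14  18  13  12  13  14  24]
 [157 159 158 150  66  12  16  21  11  14  12  14  13  13  14  12  10  11
   14  15  13  12  12  18  21]
 [157 157 156 157 123  21  13  16  12  14  13  15  12  13  14  12  14  13
   12  15  13  13  12  15  28]
 [159 157 158 157 142  43  15  15  12  11  12  12  10  11  17  50  35  12
   14  14  10  13  15  15  66]
 [160 158 157 159 156  98  46  30  12  11  15  11  11  11  31 144  67  13
   13  14  12  13  11  52 125]
 [159 159 159 159 155 122 113 108  34  13  14  15  14  13  30 131  57  13
   12  12  11  13  32 130 149]
 [160 159 158 159 147 117 123 127  60  13  13  14  12  11  11  18  13  13
   13  13  14  19  95 149 148]
 [159 159 158 147 134 116 124 134 117  34  20  14  11  12  11  14  14  13
   12  19  33  77 143 151 146]
 [158 158 146 133 111 131 152 183 176  73  34  11  15  12  13  11  12  22
   67 107 135 144 152 160 155]
 [160 157 155 153 186 193 200 201 185  77  30  13  34  41  16  12  12  42
  134 151 149 134 13
[... 3711 characters left out ...]
06  99  76  84  77  82  95 116 127 130 129 128
  130 129 130 131 142 170 191]
 [117 121 105 105 106 106 106  94  88  94  81  92  98 114 116 120 125 126
  129 125 128 129 129 130 170]
 [116 115 102 106 106 106 106  88  92 101  85  92  92  96 106 106 105 106
  109 106 115 130 130 130 129]
 [107 102 103 105 103 104 104  89 126 125  93  92  93  94 103 105 107 106
  107 106 123 130 130 130 137]
 [164 129  96  93  92  92  93  80  96  93  87  94  94  92  94  96 103 104
  105 106 123 130 130 130 139]
 [191 129  92  93  93  93  92  77  79  77  93 112 113 102 108 102  98  95
   98 151 168 145 143 143 171]]
0.17 [319.9 251.9]
0.178 [319.9 249.1]
0.186 [319.9 246.2]
0.194 [319.9 243.4]
0.2 [319.9 241.2]
```

Fingertips measure about 10 mm below the bar centre and the grip is firm. Next I raise the grip force and lift slowly along the hinge arc.

jog_arm(
  deltas=[
    [0,0,0,0,0,0,0],
    [0,0,0,0,0,0,0],
    [0.0005,-0.0002,0.0015,0,0,0,0],
    [0.0005,-0.0002,0.0015,0,0,0,0],
    [0.0005,-0.0002,0.0015,0,0,0,0],
  ],
  newtons=100,
)

```text
t: 10.15
eef_pos: [0.5881, 0.0179, 0.1877]
tool_rot: [-0.001, 0.808, 0.589, 0.0]
contact_force: [12.5, 1.4, -21.6]
gripper_width: 0.095
grasp_force: 97.4
```

jog_arm(
  deltas=[
    [0.0005,-0.0002,0.0015,0,0,0,0],
    [0.0005,-0.0002,0.0015,0,0,0,0],
  ],
)

```text
t: 10.35
eef_pos: [0.5892, 0.0175, 0.1908]
tool_rot: [-0.001, 0.808, 0.589, -0.0]
contact_force: [10.6, 0.4, -18.0]
gripper_width: 0.096
grasp_force: 97.9
```

jog_arm(
  deltas=[
    [0.0007,-0.0002,0.0015,0,0,0,0],
    [0.0007,-0.0002,0.0015,0,0,0,0],
    [0.0007,-0.0002,0.0015,0,0,0,0],
  ],
)

```text
t: 10.65
eef_pos: [0.5911, 0.017, 0.1959]
tool_rot: [-0.001, 0.808, 0.589, -0.0]
contact_force: [9.0, 0.5, -11.0]
gripper_width: 0.101
grasp_force: 98.6
```

jog_arm(
  deltas=[
    [0.0007,-0.0002,0.0015,0,0,0,0],
    [0.0007,-0.0002,0.0015,0,0,0,0],
    [0,0,0,0,0,0,0],
  ],
)

```text
t: 10.95
eef_pos: [0.5926, 0.0165, 0.1995]
tool_rot: [-0.001, 0.808, 0.589, -0.0]
contact_force: [7.8, 0.6, -8.7]
gripper_width: 0.094
grasp_force: 98.9
```

jog_arm(
  deltas=[
    [0.0015,-0.0005,0.002,0,0,0,0],
    [0.0015,-0.0005,0.002,0,0,0,0],
    [0.0015,-0.0005,0.002,0,0,0,0],
    [0.0015,-0.0004,0.002,0,0,0,0],
    [0.001,-0.0003,0.0015,0,0,0,0],
    [0,0,0,0,0,0,0],
    [0,0,0,0,0,0,0],
  ],
)

```text
t: 11.65
eef_pos: [0.5981, 0.0147, 0.2113]
tool_rot: [-0.001, 0.808, 0.589, -0.001]
contact_force: [-6.9, 0.8, 4.3]
gripper_width: 0.094
grasp_force: 98.2
```

Run:
```python
from station import bot
import cv2
from h import *
o=bot.get_obs();print(o['t'],o['eef_pos'],o['contact_force'])
ims=[]
for n,x,y in(('scene',260,170),('side',265,190)):
    c=bot.read_camera(n);im=c['img'][:,:,::-1].copy()
    ims.append(cv2.resize(im[y:y+150,x:x+130],None,fx=3,fy=3,interpolation=2))
cv2.imwrite('pics/open.png',cv2.hconcat(ims))
```

```text
11.65 [0.59812144 0.01469447 0.21129317] [-6.93502703  0.77425935  4.3366462 ]
```

View pics/open.png

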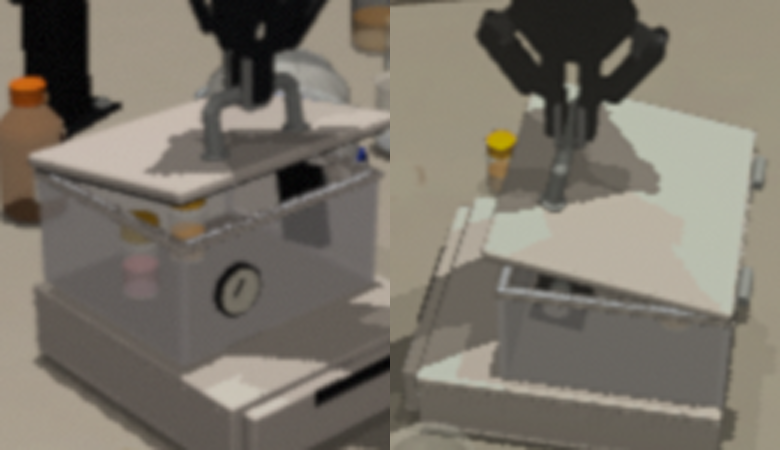

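The lid is open: the front corner has risen from y=250 to 233 px in scene, about 29 mm. The grip holds, and the vial, beaker and drawer are unchanged. I ease the slight forward over-push and settle.

jog_arm(
  deltas=[
    [-0.001,0.0003,0,0,0,0,0],
    [-0.0005,0.0001,0,0,0,0,0],
    [0,0,0,0,0,0,0],
    [0,0,0,0,0,0,0],
    [0,0,0,0,0,0,0],
  ],
)

```text
t: 12.25
eef_pos: [0.598, 0.0147, 0.2111]
tool_rot: [-0.0, 0.808, 0.589, -0.0]
contact_force: [-6.0, 1.8, 4.0]
gripper_width: 0.096
grasp_force: 98.5
```

Steady, with modest forces.

```bash
python3 -c "
from station import bot
print(bot.hand_in())"
```

```text
the job is handed in; nothing more can be done
None
```

The job is handed in: the drawer was pushed home against its stop while the lid was still shut, and the gripper is holding the lid open by its handle, front edge about 3 cm up (29–33 mm by my measurements); the vial and beaker had not moved in the last pictures, and I did not re-check the tape, though the arm worked well clear of it.

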